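# Move the dial gauge from the slot to the ringed well

## Robot

A 6-joint arm with a two-finger parallel gripper is mounted at the origin on a cart in front of the work surface, level with it; the furniture and walls round the work are solid. World frame = base frame: x ahead of the robot, y to its left, z up, the work surface at z = 0. Lengths are in m, angles in rad, forces in N, time in s.
With the tool pointing down it reaches from about 0.375 to 0.9 m from the base axis. Payload 3.1 kg.
Tool frame: the origin (TCP) lies at the centre of the arm's flange, where the gripper is bolted on; the fingertips stand tip_reach ahead of it and the grasp point (between the pads) lies 164 mm ahead of it (tip_reach is the distance from the TCP to the fingertips, in m); z points along the fingers, y is the direction in which the jaws open and shut (so a half turn about z gives the same grasp; the last joint's range is limited). The gripper opens to 87 mm and grips with 3 to 60 N. Pads are 19 mm wide; open, the fingers measure 117 mm over their backs; the gripper's body (75 mm by 190 mm) begins 51 mm behind the grasp point.
Start: joints at [-1.296, 0.527, 1.433, -0, 1.181, -0.178], TCP at [0.273, -0.562, 0.405] pointing down, gripper open.
Joint ranges: [-3.08, 3.08], [-0.75, 2.2], [0.22, 2.44], [-1.43, 4.57], [0, 2.65], [-2.85, 2.85]. Speed limits (rad/s): [2.79, 2.79, 3.14, 3.14, 3.14, 3.14].

## Interface

Orientations are given as a unit quaternion [x, y, z, w].
In Python, from rig import get_obs, camera, hand_in, tip_reach gives the robot as it stands. The module is installed in compiled form; this text tells all that it offers.
- The arm moves only by the tool servo_tool, never from a script. Its argument "steps" is one flat list of numbers, 5 for each row, row after row: the finger opening in m, from 0 to 0.087, then the shift along the tool's x, y, z in m, then the turn about the tool's z in rad. A call has 1 to 12 rows; each row is the pose to reach, as a shift and turn from the pose commanded when the call began, along the tool's axes at that moment; what a row does not reach only later rows make up. A row lasts 1/8 s, in which the tool goes at most 62.5 mm and 10.7 degrees, less where a joint would pass 70% of its speed; a pose out of reach is approached as far as the arm can. A call with a gripper value outside its range is refused whole. The fingers move at their own pace and stop on an object; "force" is the grip in N (left out, the last holds). Time passes only in rows, so rows that repeat a pose let the fingers close. It gives the time, the measured TCP pose, the force and the opening at its end, in the units of the state.
- get_obs(): the state, without advancing time (a new reading comes with each control period).
- camera(name): name is "scene" or "top"; returns a dict with "pixels" (480x640x3 uint8, blue, green, red), "vertical_fov" (degrees; the focal length in pixels is half the picture's height over the tangent of half this angle, whatever the lens; pixels are square), "cx", "cy" (the principal point, pixels), "T" (4x4, takes a point from camera to world coordinates). Camera axes: x right, y up, looking along -z (the intrinsics and any distortion apply to the point x, -y, -z); pixel columns grow to the right and rows downward; lengths in m; the calibration is good to about 2 mm. A picture is of the moment at which its call begins. There is no depth.
- hand_in(): hands the job in, once; it reports no verdict.
The state is a dict: "time": time; "q": joint angles; "joint_velocities": joint speeds; "joint_torque": joint torques, N m; "position": TCP position; "tool_rot": TCP orientation; "ft_force": force on the tool from outside, world axes, zero at the start; "moment": the same for the moment, N m; "grip_width": finger opening in m.
Only numpy, scipy, OpenCV 4.12 (cv2) and the standard library are available. Lean on these libraries where they do the work, as an engineer would, in place of code of your own. Each camera call takes 0.05 s, during which the arm holds its last target.

## Task

The dial gauge has just measured the long slot in the white flow-cell plate; now it has to measure the round well with the scribed ring around it. Raise the gauge's hand lever to lift the stylus clear of the plate, slide the carrier along its guide by its knob until the ringed well is under the stylus, then bring the lever fully down to its stop so that the stylus rests on the floor of that well. Never drag or force the stylus against the plate.

Things in the scene. Friction and masses are not known exactly. Their poses are not given: they have to be found in the camera images.
- gauge_stand: Fixed dial-gauge stand, position and yaw vary: grey base 155 x 260 x 18 mm with a column (217 mm high) at its back. Origin: on the bench, straight under the stylus. x points to the back (the column), y along the guide on the base, a T-slot (strips up to 30 mm above the bench) in which the carrier can only slide along y. The round dial (58 mm) faces -x.
- stylus: Thin upright steel stylus under the dial, 3 mm thick at its round tip, 4.8 mm from 16 mm up. Origin: the very tip. A light spring (0.6 to 2 N) pushes it down; it can yield 14 mm up. With the lever fully down and nothing under it the tip would be 31.5 mm above the bench. At the start the lever is down and the tip stands on the floor of the plate's long slot.
- lever (a joint): Hand lever of the gauge, rad: 0 = fully down on its stop (start), 0.6 = fully raised. It lifts gauge and stylus 35 mm per rad (21 mm in all); from the slot, the tip is clear of the plate above 0.35 rad. Stiff hinge (about 2 N at the ball): it stays where it is left.
- lever_axis (a point): Centre of the lever's hinge at the left (+y) side of the column, 150 mm above the bench, at x = +56, y = +50 mm in the stand's frame. The hinge axis is parallel to the stand's y.
- lever_ball (a point): Centre of the black ball (26 mm) at the lever's front end, by which the lever is moved: 150 mm from the hinge axis towards the stand's -x, at y = +58 mm in the stand's frame. Lever down: 37 mm below the axis (113 mm above the bench, the lever slopes 0.25 rad down). Fully raised: 51 mm above it (201 mm).
- ringed_well (a point): The target: centre of the mouth of the round well with a dark scribed ring (18 mm) around it, in the top of the white plate, 42.5 mm above the bench. Well 10 mm across, 9 mm deep. Axes: y along the guide, z up. At the start it is 34 to 80 mm from the stylus on the stand's -y side, so the carrier must slide towards +y.
- plain_well (a point): Centre of the mouth of the other round well, same size, without a ring, 28 mm from the ringed one towards -y: not to be measured.
- plate_slot (a point): Middle of the long slot in the white plate, at the plate's top: 70 mm long along y, 8 mm wide, 4.5 mm deep; 57 mm from the ringed well towards +y. The plate (32 x 155 x 12 mm) is screwed on a loose aluminium carrier (265 mm long, 0.2 to 0.5 kg) whose 44 mm wide foot runs under the guide's strips, so it cannot be lifted out.
- slide_knob (a point): Middle of the upright black round knob (25 mm across, from 42 to 84 mm above the bench) on the carrier's -y end, the handle for sliding it. The point lies 61 mm above the bench and 148 mm from the ringed well along the guide.

How it is judged:
By the outcome, as a careful person would: the job done as asked, in the order asked, and still so for the second after the job is handed in, with the robot touching nothing.
It also fails if it takes over 64 s, if anything falls off the work surface, if the arm or the gripper's body presses on something with over 40 N, if the wrist force passes 120 N, or if a joint passes its speed limit or range.

## Working session

There is one attempt and no reset: what is moved stays moved. The work goes in short steps, Python scripts to look and compute and a tool call to move; the robot and the scene stay as the last step left them, time stands still between calls to the robot, and variables do not carry over. Pictures are saved under pics/ and viewed, and the job is handed in when it is done.

Besides the shell and the picture viewer there is one more tool, called after "Emit:" as name(argument=value, ...) on one line, values as JSON. servo_tool: Moves the arm, as the interface text tells. Its arguments: {"type":"object","properties":{"steps":{"type":"array"},"force":{"type":"number"}},"required":["steps"]}

```bash
mkdir -p pics; ls
python3 - <<'E'
from rig import *
import cv2, numpy as np
o=get_obs(); print(o); 
print(tip_reach() if callable(tip_reach) else tip_reach)
for n in("scene","top"):
    c=camera(n); cv2.imwrite(f"pics/{n}0.png",c["pixels"]); print(n,{k:v for k,v in c.items() if k!="pixels"})
E
```

```text
pics
{'time': 0.0, 'q': array([-1.29655614e+00,  5.28469648e-01,  1.43392951e+00,  1.54725058e-06,
        1.18137965e+00, -1.78486938e-01]), 'joint_velocities': array([ 0.00036567,  0.00128142, -0.00168213, -0.00173615, -0.0014054 ,
        0.00071212]), 'joint_torque': array([-1.83269374e-03, -4.40053010e+01, -1.76592582e+01,  6.31045480e-02,
        5.83075185e-02, -1.68101919e-04]), 'position': array([ 0.27332435, -0.56167513,  0.40376041]), 'tool_rot': array([ 9.74488466e-01,  2.24434924e-01, -5.15982069e-05, -1.09185718e-03]), 'ft_force': array([-0.89106636,  0.36299648,  1.22600541]), 'moment': array([ 0.04169241, -0.00873117, -0.0358065 ]), 'grip_width': 0.08681558750101726}
0.1822
scene {'vertical_fov': 54.36469010613676, 'cx': 318.3858461512869, 'cy': 232.06196426628745, 'T': array([[-0.99822094, -0.05270205,  0.02788287,  0.57442292],
       [ 0.05960256, -0.89442107,  0.44323638,  0.45393268],
       [ 0.00157956,  0.44410973,  0.89597101,  0.87757149],
       [ 0.        ,  0.        ,  0.        ,  1.        ]])}
top {'vertical_fov': 51.59927663966297, 'cx': 320.22656783189433, 'cy': 240.15396501002638, 'T': array([[-0.02653475,  0.98102908, -0.19203609,  0.3893439 ],
       [-0.99940343, -0.02178599,  0.02679825,  0.09195127],
       [ 0.02210617,  0.19263261,  0.98102191,  0.93271804],
       [ 0.        ,  0.        ,  0.        ,  1.        ]])}
```

View pics/scene0.png

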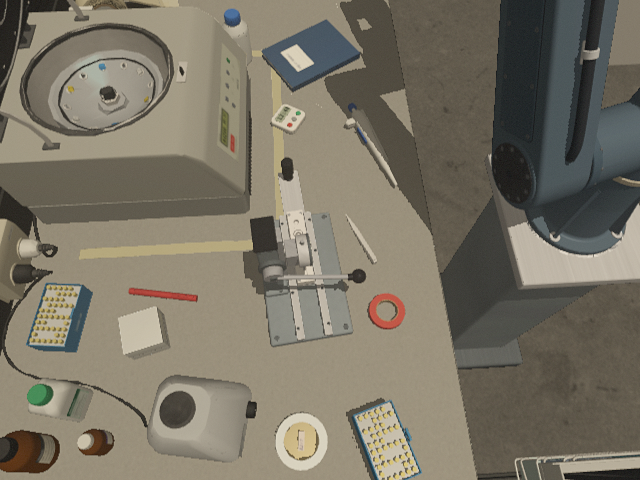

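View pics/top0.png

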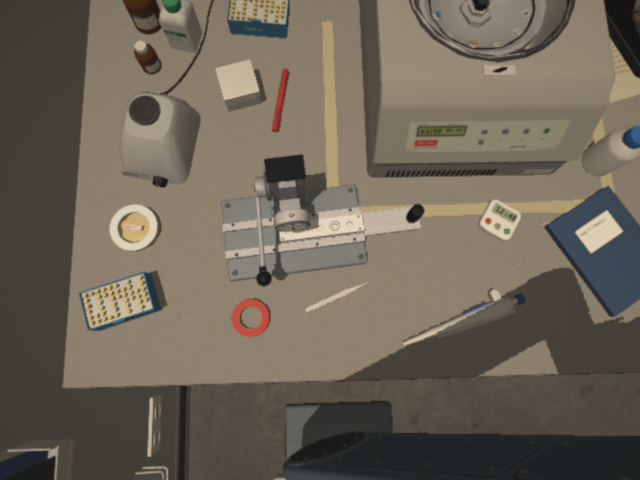

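The top view shows the ball near (264,278), the knob near (415,213) and the wells near (335,226). The scene view shows the ball near (358,275) and the knob near (288,168). I'll zoom in to refine these.

```bash
cat > h.py <<'E'
from rig import *
import cv2, numpy as np
def K(c):
    f=240/np.tan(np.radians(c["vertical_fov"])/2); return f,c["cx"],c["cy"]
def ray(c,u,v):
    f,cx,cy=K(c); d=np.array([(u-cx)/f,-(v-cy)/f,-1.0]); T=c["T"]
    d=T[:3,:3]@d; return T[:3,3].copy(), d/np.linalg.norm(d)
def plane(c,u,v,z):
    o,d=ray(c,u,v); return o+d*(z-o[2])/d[2]
def tri(a,b):
    (o1,d1),(o2,d2)=a,b
    s=np.linalg.lstsq(np.c_[d1,-d2],o2-o1,rcond=None)[0]
    p,q=o1+s[0]*d1,o2+s[1]*d2
    return (p+q)/2,np.linalg.norm(p-q)
def proj(c,P):
    f,cx,cy=K(c); T=c["T"]; p=T[:3,:3].T@(np.asarray(P)-T[:3,3])
    return np.array([cx+f*p[0]/-p[2], cy-f*p[1]/-p[2]])
def crop(c,u0,v0,w,h,s,name):
    cv2.imwrite(f"pics/{name}.png",cv2.resize(c["pixels"][v0:v0+h,u0:u0+w],None,fx=s,fy=s,interpolation=cv2.INTER_CUBIC))
E
python3 - <<'E'
from h import *
c=camera("top"); crop(c,215,150,220,140,3.6,"topz")
c2=camera("scene"); crop(c2,235,145,145,205,2.9,"scz")
for n,cc,(u0,v0,w,h) in (("top",c,(250,262,30,28)),("top",c,(400,195,30,35)),("scene",c2,(345,262,28,28)),("scene",c2,(275,150,25,40))):
    g=cc["pixels"][v0:v0+h,u0:u0+w].max(2); m=(g<60).astype(np.uint8)
    k,l,st,ce=cv2.connectedComponentsWithStats(m)
    for i in range(1,k):
        if st[i,4]>20: print(n,st[i]+[u0,v0,0,0,0],ce[i]+[u0,v0])
E
```

```text
top [257 267  14  19 188] [263.43617021 276.79255319]
top [407 205  17  17 200] [414.855 213.09 ]
scene [348 270  18  13 147] [357.33333333 275.97278912]
scene [281 158  12  23 204] [286.65196078 168.44117647]
```

View pics/topz.png

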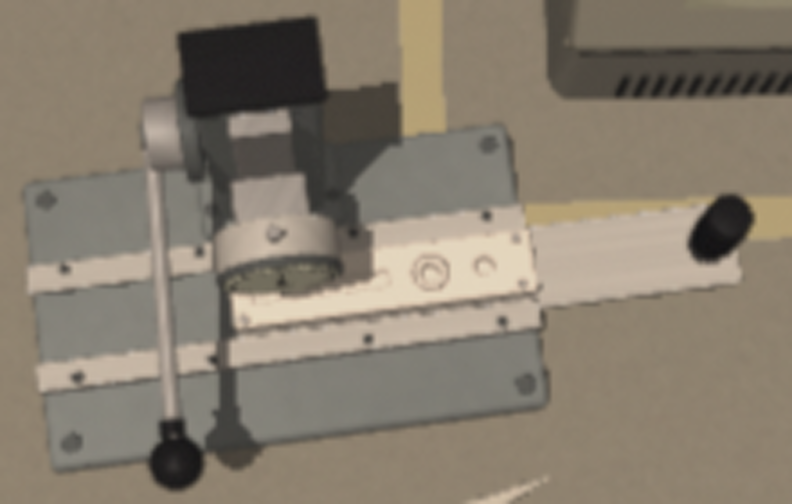

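View pics/scz.png

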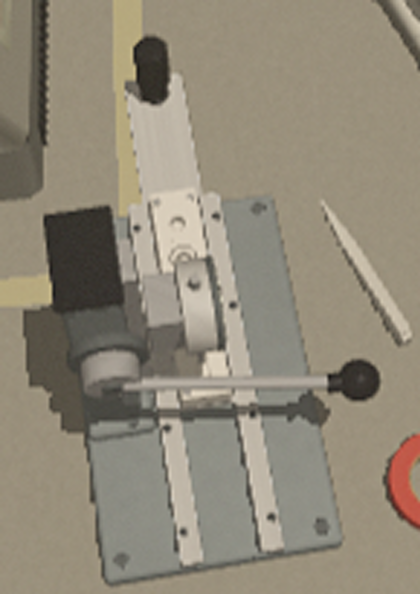

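The top crop shows the ringed well at (334.4,225.6) and the plain well at (349.4,223.6), with the base corners clear. The scene crop shows the ring at (298,232), partly behind the dial, and the ball at (358,276). Next I'll triangulate.

Run:
```python
from h import *
np.set_printoptions(precision=4,suppress=True)
t=camera("top");s=camera("scene")
tz=lambda u,v:(215+(u+.5)/3.6-.5,150+(v+.5)/3.6-.5)
sz=lambda u,v:(235+(u+.5)/2.9-.5,145+(v+.5)/2.9-.5)
def T(n,a,b): print(n,*tri(ray(t,*tz(*a)),ray(s,*sz(*b))))
T("ball",(176,461),(358,380))
T("knobtop",(734,213),(152,47))
T("plain",(485,265),(177,222))
T("ring",(430,272),(183,256))
T("knobbot",(708,247),(153,92))
co=[plane(t,*tz(*p),.018) for p in((25,187),(510,125),(548,405),(55,468))]
co2=[plane(s,*sz(*p),.018) for p in((109,584),(342,544),(272,198))]
print("corners top",*co,"\nscene",*co2)
for a,b in((0,1),(1,2),(2,3),(3,0)):
    d=co[b]-co[a]; print(np.linalg.norm(d),np.degrees(np.arctan2(d[1],d[0])))
for n,p in(("ring",(430,272)),("plain",(485,265))): print(n,plane(t,*tz(*p),.0425))
print("corner scr plate", plane(t,*tz(517,239),.0425),plane(t,*tz(523,285),.0425))
print("strip edges: backstrip", [plane(t,*tz(*p),.030) for p in((28,268),(522,207),(30,292),(525,232),(37,367),(540,303),(40,391),(543,327))])
```

```text
ball [0.4875 0.1652 0.1155] 0.0017532269794025331
knobtop [ 0.6059 -0.1057  0.0849] 0.00437059345226557
plain [0.5933 0.0135 0.0428] 0.0015837089359192259
ring [0.5899 0.0418 0.0458] 0.000924151024387935
knobbot [ 0.6062 -0.1065  0.0236] 0.0012340517457191107
corners top [0.6472 0.2523 0.018 ] [ 0.6762 -0.0053  0.018 ] [ 0.5247 -0.0189  0.018 ] [0.498  0.2353 0.018 ] 
scene [0.6459 0.2563 0.018 ] [0.4967 0.2396 0.018 ] [ 0.5239 -0.0147  0.018 ]
0.2592383050652847 -83.56859343384848
0.1521262937807829 -174.8731308969999
0.25559544090438296 95.98950545226846
0.15011568729561525 6.502811507361774
ring [0.5911 0.0414 0.0425]
plain [0.5941 0.0131 0.0425]
corner scr plate [ 0.6075 -0.0039  0.0425] [ 0.5832 -0.0059  0.0425]
strip edges: backstrip [array([0.6005, 0.2481, 0.03  ]), array([ 0.6277, -0.0085,  0.03  ]), array([0.5878, 0.247 , 0.03  ]), array([ 0.6142, -0.0095,  0.03  ]), array([0.5485, 0.243 , 0.03  ]), array([ 0.5763, -0.0157,  0.03  ]), array([0.5361, 0.2413, 0.03  ]), array([ 0.5636, -0.0167,  0.03  ])]
```

Run:
```python
from h import *
np.set_printoptions(precision=4,suppress=True)
t=camera("top");s=camera("scene")
tz=lambda u,v:(215+(u+.5)/3.6-.5,150+(v+.5)/3.6-.5)
sz=lambda u,v:(235+(u+.5)/2.9-.5,145+(v+.5)/2.9-.5)
print("centrifuge base", plane(t,372,177,0),plane(t,560,177,0), "scene base", plane(s,243,215,0),plane(s,248,210,0),plane(s,2,222,0))
print("centr top front-left corner", tri(ray(t,363,97),ray(s,245,152)))
print("dial top rim screw", tri(ray(t,*tz(276,234)),ray(s,*sz(196,284))))
print("dial face bottom@.11,.13",plane(t,*tz(282,296),.12),plane(t,*tz(280,268),.16))
yaw=np.radians(6.1);x=np.array([np.cos(yaw),np.sin(yaw)]);y=np.array([-x[1],x[0]])
O=np.array([.5825,.1170])
for nm,c,f,p in(("ballT",t,tz,(176,461,.113)),("ballS",s,sz,(358,380,.113)),("ringT",t,tz,(430,272,.0425)),("plainT",t,tz,(485,265,.0425)),("ringS",s,sz,(183,256,.0425)),("plainS",s,sz,(177,222,.0425)),("knobT",t,tz,(734,213,.084)),("knobS",s,sz,(152,47,.084))):
    P=plane(c,*f(*p[:2]),p[2])[:2]; r=P-O; print(nm,P,"stand",r@x,r@y)
crop(s,280,220,50,75,8,"sz2"); crop(t,270,195,100,55,8,"tz2")
```

```text
centrifuge base [ 0.6963 -0.0388  0.    ] [ 0.6891 -0.4132  0.    ] scene base [ 0.7053 -0.0302  0.    ] [ 0.6947 -0.0418  0.    ] [ 1.214  -0.0433  0.    ]
centr top front-left corner (array([0.6757, 0.0263, 0.3252]), np.float64(0.04937035576459141))
dial top rim screw (array([0.5818, 0.1166, 0.1603]), np.float64(0.002872264332398931))
dial face bottom@.11,.13 [0.5636 0.1149 0.12  ] [0.5677 0.1145 0.16  ]
ballT [0.4886 0.165 ] stand -0.08824039594104452 0.057735014064835645
ballS [0.4865 0.1647] stand -0.0904294462777107 0.05758644512564033
ringT [0.5911 0.0414] stand 0.000494708480554319 -0.0760884739372879
plainT [0.5941 0.0131] stand 0.0005368089627326441 -0.10453961869873876
ringS [0.5895 0.0404] stand -0.0011396559813771317 -0.07693922015592983
plainS [0.5927 0.0138] stand -0.0008741310502983444 -0.10372080907837311
knobT [ 0.6082 -0.107 ] stand 0.001771038525997457 -0.2254359931335677
knobS [ 0.6041 -0.105 ] stand -0.0021450569571483174 -0.223009725093344
```

View pics/sz2.png

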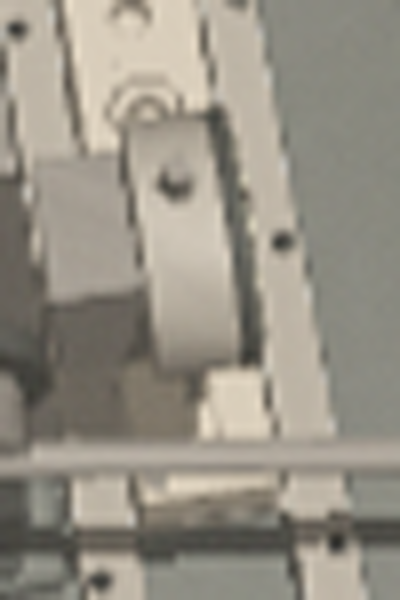

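View pics/tz2.png

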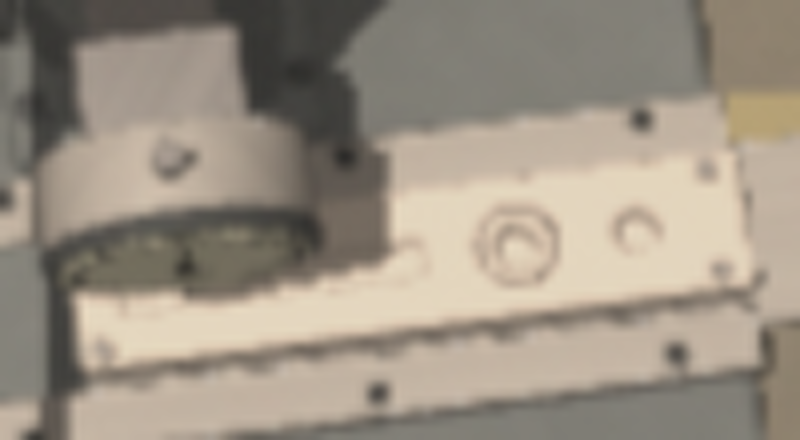

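Emit:
servo_tool(steps=[0.087,0.05,-0.045,0,0.06,0.087,0.1,-0.09,0,0.12,0.087,0.15,-0.135,0,0.18,0.087,0.2,-0.18,0,0.24,0.087,0.25,-0.225,0,0.3,0.087,0.29,-0.26,0,0.347,0.087,0.33,-0.31,0,0.347,0.087,0.37,-0.36,0,0.347,0.087,0.41,-0.41,0,0.347,0.087,0.45,-0.46,0,0.347,0.087,0.48,-0.51,0,0.347,0.087,0.511,-0.56,0,0.347])

```text
time: 1.9
position: [0.4868, 0.1549, 0.4051]
tool_rot: [0.999, 0.053, 0.001, 0.0]
ft_force: [0.5, -0.2, 0.3]
grip_width: 0.087
```

Emit:
servo_tool(steps=[0.087,0,0,0,0,0.087,0,0,0.04,0,0.087,0,0,0.07,0,0.087,0,0,0.07,0,0.087,0,0,0.07,0])

```text
time: 2.52
position: [0.4872, 0.1521, 0.3356]
tool_rot: [0.999, 0.052, 0.001, 0.0]
ft_force: [0.5, 0.7, -0.8]
grip_width: 0.0869
```

Run:
```python
from h import *
np.set_printoptions(precision=4,suppress=True)
print(get_obs())
t=camera("top");s=camera("scene")
crop(t,200,170,200,150,4,"t1");crop(s,260,200,160,120,4,"s1")
for P in([.4875,.165,.115],[.4875,.165,.157]): print(proj(t,P),proj(s,P))
```

```text
{'time': 2.525, 'q': array([ 0.0834,  0.476 ,  1.7874, -0.0002,  0.8766,  1.5495]), 'joint_velocities': array([ 0.0058, -0.0143, -0.0126,  0.0026, -0.0023,  0.001 ]), 'joint_torque': array([  0.0206, -35.9284, -12.3141,   0.0273,  -0.0332,  -0.0027]), 'position': array([0.4872, 0.1521, 0.3356]), 'tool_rot': array([0.9986, 0.0524, 0.0008, 0.0001]), 'ft_force': array([ 0.4713,  0.6594, -0.7749]), 'moment': array([ 0.0548, -0.0086, -0.0021]), 'grip_width': 0.08689843553441355}
[263.4409 278.2287] [357.6365 275.5134]
[261.0257 275.0818] [359.5796 266.3882]
```

View pics/s1.png

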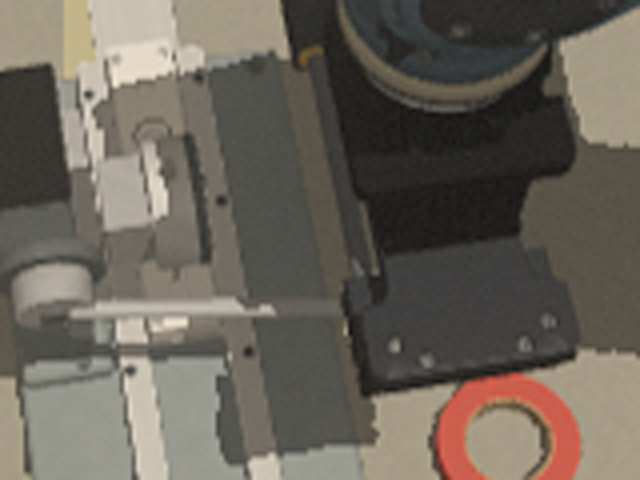

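View pics/t1.png

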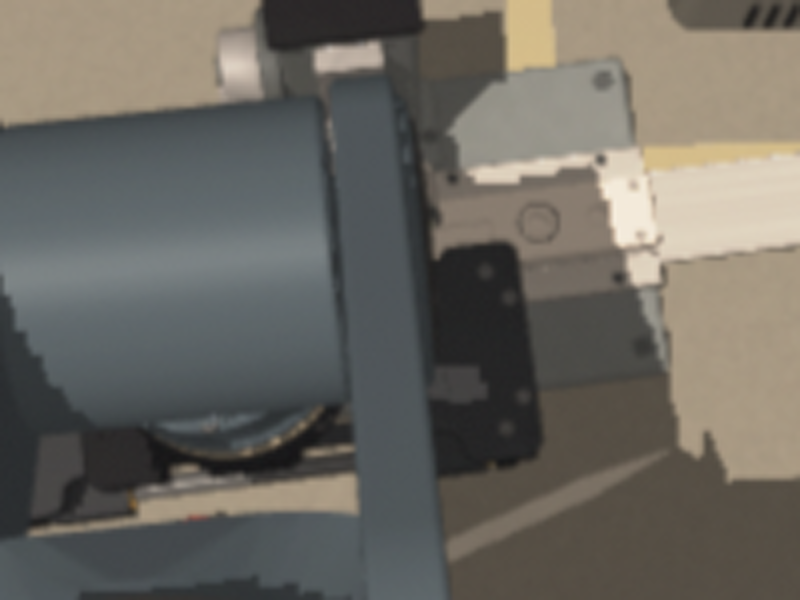

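Emit:
servo_tool(steps=[0.087,0.001,-0.013,0,0,0.087,0.001,-0.013,0,0,0.087,0.001,-0.013,0.03,0,0.087,0.001,-0.013,0.058,0,0.087,0.001,-0.013,0.058,0,0.087,0.001,-0.013,0.058,0,0.04,0.001,-0.013,0.058,0,0.04,0.001,-0.013,0.058,0,0.04,0.001,-0.013,0.058,0], force=12)

```text
time: 3.75
position: [0.4864, 0.1658, 0.2772]
tool_rot: [0.999, 0.053, 0.0, -0.0]
ft_force: [-0.4, 0.1, -0.3]
grip_width: 0.0648
```

Run:
```python
from h import *
s=camera("scene")
crop(s,260,200,160,120,4,"s2")
```

```text
(no output)
```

View pics/s2.png

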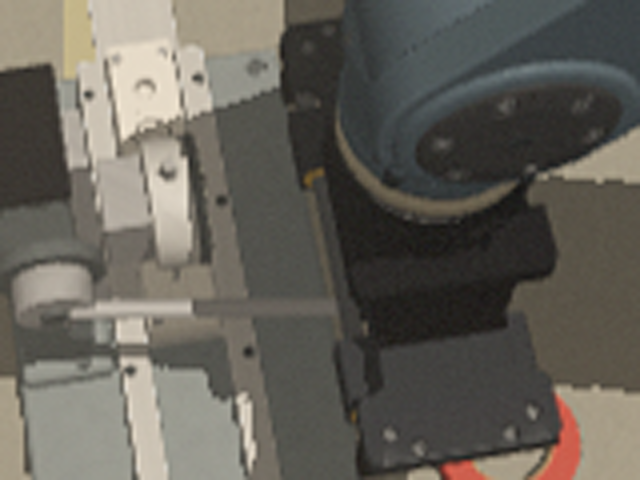

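The gripper straddles the ball, with no contact force. I'll close it.

Emit:
servo_tool(steps=[0.02,0,0,0,0,0.02,0,0,0,0,0.02,0,0,0,0,0.02,0,0,0,0,0.02,0,0,0,0,0.02,0,0,0,0,0.02,0,0,0,0,0.02,0,0,0,0], force=15)

```text
time: 4.8
position: [0.4864, 0.1651, 0.2767]
tool_rot: [0.999, 0.053, -0.0, 0.001]
ft_force: [0.2, -4.3, 0.2]
grip_width: 0.0249
```

Emit:
servo_tool(steps=[0.02,-0.0015,0,-0.007,0,0.02,-0.003,0,-0.0147,0,0.02,-0.004,0,-0.022,0,0.02,-0.0045,0,-0.0296,0,0.02,-0.0047,0,-0.037,0,0.02,-0.0045,0,-0.0446,0,0.02,-0.004,0,-0.052,0,0.02,-0.003,0,-0.0595,0,0.02,0,0,-0.0742,0,0.02,0.002,0,-0.081,0,0.02,0.004,0,-0.087,0,0.02,0.004,0,-0.087,0])

```text
time: 6.3
position: [0.49, 0.1655, 0.364]
tool_rot: [0.999, 0.053, -0.001, 0.001]
ft_force: [0.1, -5.5, 1.0]
grip_width: 0.0248
```

Run:
```python
from h import *
print(get_obs()["ft_force"])
s=camera("scene");t=camera("top")
crop(s,220,180,200,140,4,"s3");crop(t,200,140,200,150,4,"t3")
```

```text
[ 0.08790999 -5.51979844  0.9895023 ]
```

View pics/s3.png

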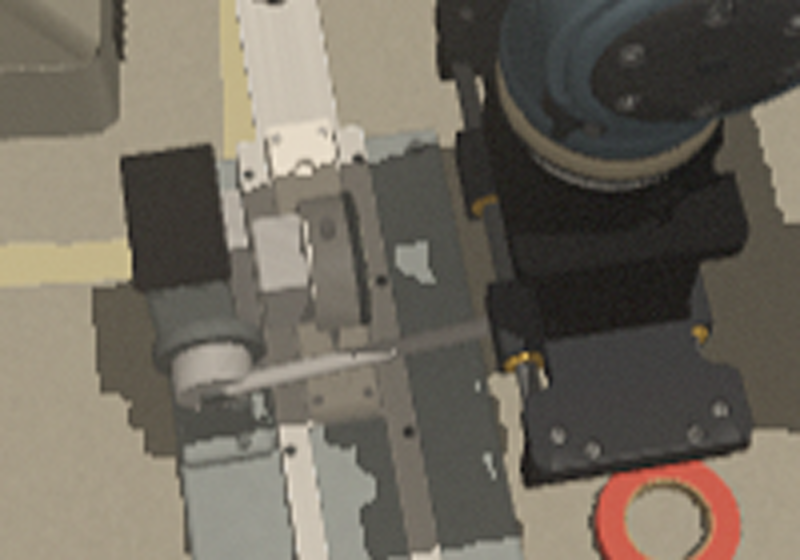

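The lever is up at about 0.59 rad, the dial is lifted and the carrier hasn't moved. I'll release and rise.

Emit:
servo_tool(steps=[0.07,0,0,0,0,0.07,0,0,0,0,0.07,0,0,0,0,0.07,0,0,0,0,0.07,0,0,0,0,0.07,0,0,0,0,0.07,0,0,-0.03,0,0.087,0,0,-0.06,0,0.087,0,0,-0.08,0])

```text
time: 7.52
position: [0.4904, 0.1663, 0.4452]
tool_rot: [0.999, 0.053, 0.001, -0.0]
ft_force: [0.4, -0.4, -0.8]
grip_width: 0.0823
```

Emit:
servo_tool(steps=[0.087,0,0.05,0,0,0.087,0,0.1,0,0,0.087,0,0.15,0,0,0.087,0.03,0.2,0,0,0.087,0.06,0.25,0,0,0.087,0.087,0.282,0,0,0.087,0.087,0.282,0,0,0.087,0.087,0.282,0,0,0.087,0.087,0.282,0,0])

```text
time: 8.65
position: [0.6057, -0.1038, 0.4437]
tool_rot: [0.999, 0.053, -0.001, -0.0]
ft_force: [0.3, -0.8, 0.9]
grip_width: 0.0868
```

Run:
```python
from h import *
np.set_printoptions(precision=4,suppress=True)
print(get_obs()["position"],get_obs()["tool_rot"])
s=camera("scene");t=camera("top")
crop(s,220,130,180,190,3,"s4");crop(t,200,140,250,160,3.2,"t4")
```

```text
[ 0.6057 -0.1038  0.4437] [ 0.9986  0.0534 -0.0005 -0.0003]
```

View pics/s4.png

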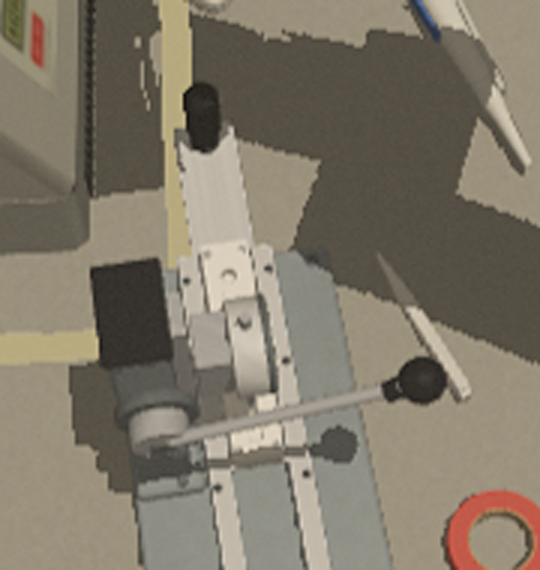

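View pics/t4.png

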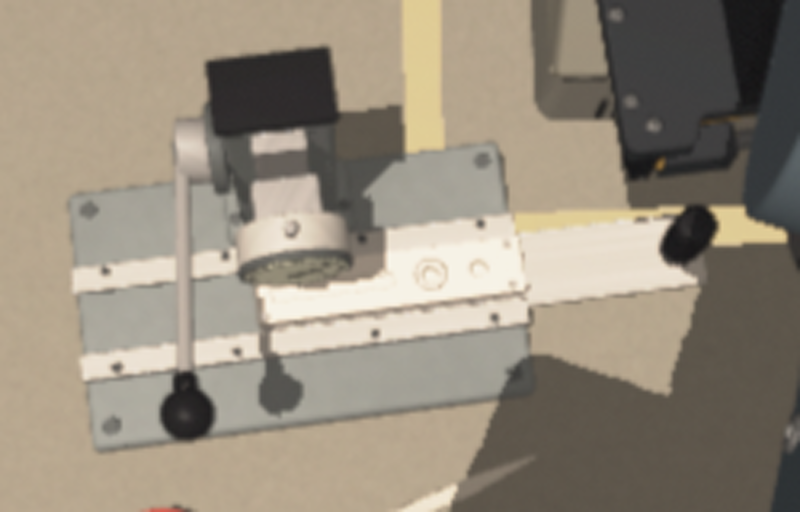

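Emit:
servo_tool(steps=[0.087,0,0.002,0.04,0,0.087,0,0.002,0.08,0,0.087,0,0.002,0.12,0,0.087,0,0.002,0.15,0,0.087,0,0.002,0.175,0,0.087,0,0.002,0.195,0,0.087,0,0.002,0.213,0,0.087,0,0.002,0.213,0,0.087,0,0.002,0.213,0])

```text
time: 9.88
position: [0.6071, -0.1069, 0.2314]
tool_rot: [0.999, 0.053, 0.001, 0.0]
ft_force: [-0.0, -0.1, 0.1]
grip_width: 0.0871
```

Run:
```python
from h import *
np.set_printoptions(precision=4,suppress=True)
print(get_obs()["position"],get_obs()["tool_rot"],get_obs()["ft_force"])
s=camera("scene")
crop(s,230,100,180,190,3,"s5")
```

```text
[ 0.6071 -0.1069  0.2314] [0.9986 0.053  0.0006 0.0003] [-0.023  -0.1389  0.1468]
```

View pics/s5.png

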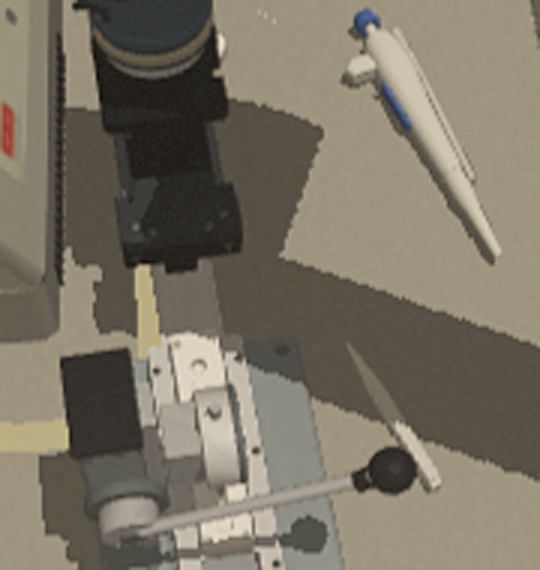

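The gripper is astride the knob without contact, and clear of the centrifuge. I'll close it.

Emit:
servo_tool(steps=[0.02,0,0,0,0,0.02,0,0,0,0,0.02,0,0,0,0,0.02,0,0,0,0,0.02,0,0,0,0,0.02,0,0,0,0,0.02,0,0,0,0,0.02,0,0,0,0,0.02,0,0,0,0,0.02,0,0,0,0,0.02,0,0,0,0], force=20)

```text
time: 11.3
position: [0.6067, -0.1069, 0.2307]
tool_rot: [0.999, 0.053, -0.0, -0.0]
ft_force: [-0.4, 1.2, -0.0]
grip_width: 0.0243
```

Run:
```python
from h import *
np.set_printoptions(precision=4,suppress=True)
o=get_obs();print(o["position"],o["ft_force"])
c=camera("top"); s=camera("scene")
crop(c,270,195,100,55,8,"t6"); crop(s,270,190,70,70,8,"s6")
```

```text
[ 0.6067 -0.1069  0.2307] [-0.3813  1.201  -0.0234]
```

View pics/t6.png

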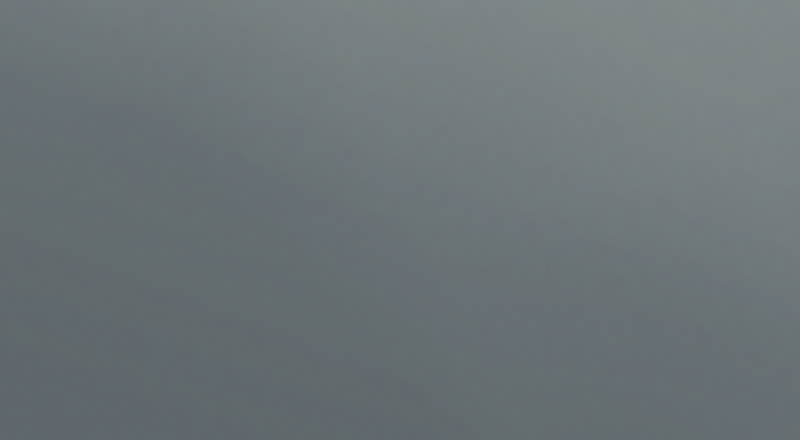

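View pics/s6.png

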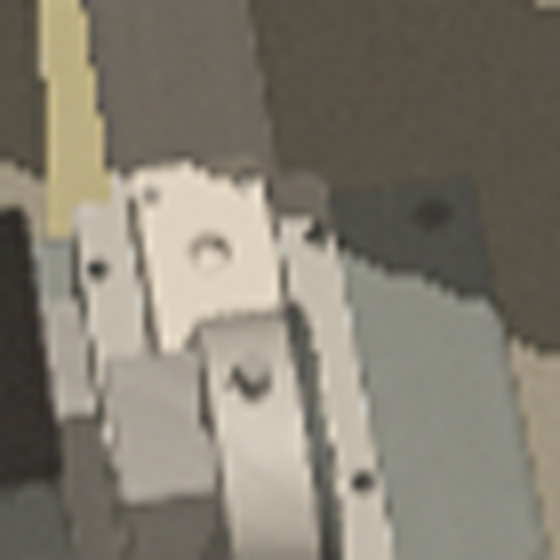

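Emit:
servo_tool(steps=[0.02,0,-0.005,0,0,0.02,0,-0.013,0,0,0.02,0,-0.022,0,0,0.02,0,-0.031,0,0,0.02,0,-0.04,0,0,0.02,0,-0.049,0,0,0.02,0,-0.058,0,0,0.02,0,-0.066,0,0,0.02,0,-0.072,0,0,0.02,0,-0.0765,0,0,0.02,0,-0.0765,0,0,0.02,0,-0.0765,0,0])

```text
time: 12.9
position: [0.5985, -0.0308, 0.2307]
tool_rot: [0.999, 0.053, -0.0, -0.0]
ft_force: [1.0, 1.1, -1.0]
grip_width: 0.0241
```

Run:
```python
from h import *
np.set_printoptions(precision=4,suppress=True)
o=get_obs();print(o["position"],o["ft_force"],o["grip_width"])
s=camera("scene")
crop(s,250,170,100,140,4,"s7")
```

```text
[ 0.5985 -0.0308  0.2307] [ 0.9751  1.1217 -1.0205] 0.02410420749446832
```

View pics/s7.png

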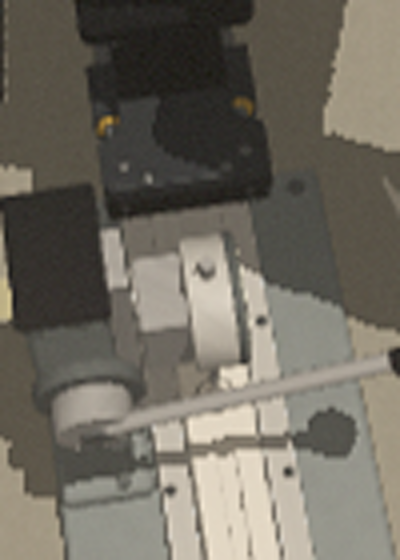

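Emit:
servo_tool(steps=[0.07,0,0,0,0,0.07,0,0,0,0,0.07,0,0,0,0,0.07,0,0,0,0,0.07,0,0,0,0,0.07,0,0,0,0,0.07,0,0.02,-0.03,0,0.07,0,0.06,-0.09,0,0.087,-0.05,0.12,-0.15,0,0.087,-0.1,0.18,-0.2,0,0.087,-0.15,0.24,-0.2,0,0.087,-0.2,0.3,-0.2,0])

```text
time: 14.45
position: [0.4834, -0.272, 0.4177]
tool_rot: [0.999, 0.053, 0.001, 0.001]
ft_force: [1.0, -1.0, -0.6]
grip_width: 0.0868
```

Run:
```python
from h import *
np.set_printoptions(precision=4,suppress=True)
s=camera("scene");t=camera("top")
crop(s,270,200,70,75,8,"s8");crop(t,210,165,190,120,4.2,"t8"); crop(t,275,195,80,55,9,"t8b")
```

```text
(no output)
```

View pics/s8.png

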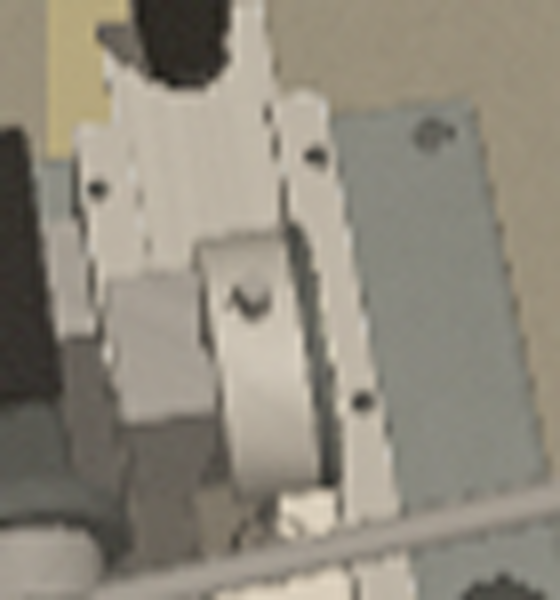

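View pics/t8.png

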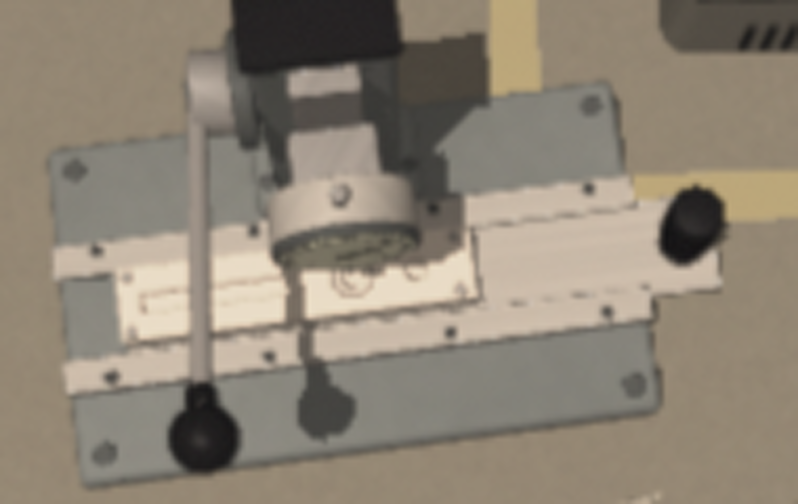

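View pics/t8b.png

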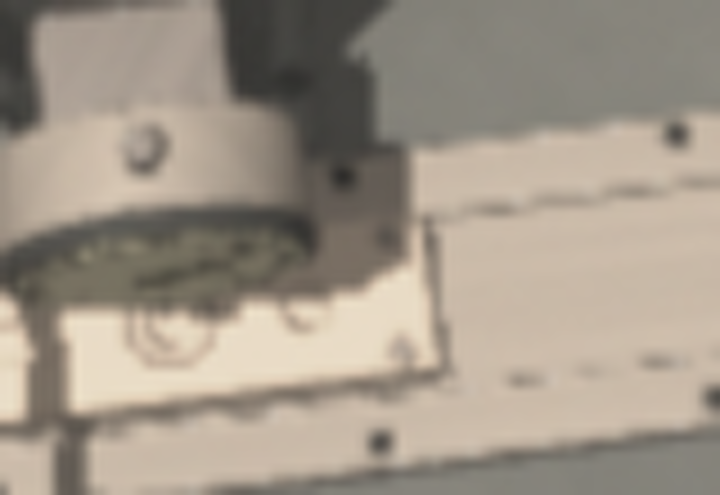

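Run:
```python
from h import *
np.set_printoptions(precision=4,suppress=True)
s=camera("scene");t=camera("top")
yaw=np.radians(6.1);x=np.array([np.cos(yaw),np.sin(yaw)]);y=np.array([-x[1],x[0]]);O=np.array([.5825,.1170])
st=lambda P:(np.array([(P[:2]-O)@x,(P[:2]-O)@y,P[2]]))
tz=lambda u,v:(275+(u+.5)/9-.5,195+(v+.5)/9-.5)
t8=lambda u,v:(210+(u+.5)/4.2-.5,165+(v+.5)/4.2-.5)
s8=lambda u,v:(270+(u+.5)/8-.5,200+(v+.5)/8-.5)
P,g=tri(ray(t,*tz(145,147)),ray(s,*s8(252,297))); print("screw",P,g,st(P))
for n,z in(("screw top@.181",.181),): print(n,st(plane(t,*tz(145,147),z)),st(plane(s,*s8(252,297),z)))
print("ring top",st(plane(t,*tz(172,322),.0425)), "plain", st(plane(t,*tz(306,306),.0425)))
P=plane(t,*t8(703,203),.084);print("knobtop T",st(P))
print("ballT",st(plane(t,*t8(204,436),.200)))
co=[st(plane(t,*t8(*p),.018)) for p in((50,155),(610,82),(660,408),(84,487))];print(*co)
scr=[st(plane(t,*t8(*p),.018)) for p in((75,170),(591,104),(634,384),(105,453))];print("scr",*scr, np.mean(scr,0))
# strip screws
ss=[st(plane(t,*t8(*p),.030)) for p in((96,250),(254,230),(433,208),(588,188),(111,376),(268,356),(450,332),(607,312))];print("strip",*ss,np.mean(ss,0))
ss=[st(plane(s,*s8(*p),.030)) for p in((97,188),(316,155),(362,401))];print("strip S",*ss)
print("stylus pred px", proj(s,[.5825,.117,.05]),proj(t,[.5825,.117,.05]))
crop(s,290,250,30,25,24,"s9")
```

```text
screw [0.5827 0.1166 0.1829] 0.001832471579328205 [ 0.0001 -0.0004  0.1829]
screw top@.181 [ 0.0014 -0.0009  0.181 ] [-0.0007 -0.0007  0.181 ]
ring top [ 0.0004 -0.0012  0.0425] plain [ 0.0002 -0.0287  0.0425]
knobtop T [ 0.0037 -0.151   0.084 ]
ballT [-0.0848  0.0574  0.2   ]
[0.0788 0.1277 0.018 ] [ 0.081  -0.1289  0.018 ] [-0.0712 -0.1289  0.018 ] [-0.0731  0.1273  0.018 ]
scr [0.0704 0.1172 0.018 ] [ 0.0717 -0.1187  0.018 ] [-0.059  -0.1191  0.018 ] [-0.0594  0.1167  0.018 ] [ 0.0059 -0.001   0.018 ]
strip [0.0293 0.11   0.03  ] [0.0295 0.0398 0.03  ] [ 0.0294 -0.0403  0.03  ] [ 0.0297 -0.1103  0.03  ] [-0.0277  0.1091  0.03  ] [-0.0277  0.0402  0.03  ] [-0.0274 -0.0404  0.03  ] [-0.0274 -0.1105  0.03  ] [ 0.0009 -0.0003  0.03  ]
strip S [ 0.0276 -0.1108  0.03  ] [-0.0291 -0.111   0.03  ] [-0.0295 -0.0409  0.03  ]
stylus pred px [302.9308 267.0098] [292.8979 229.7525]
```

View pics/s9.png

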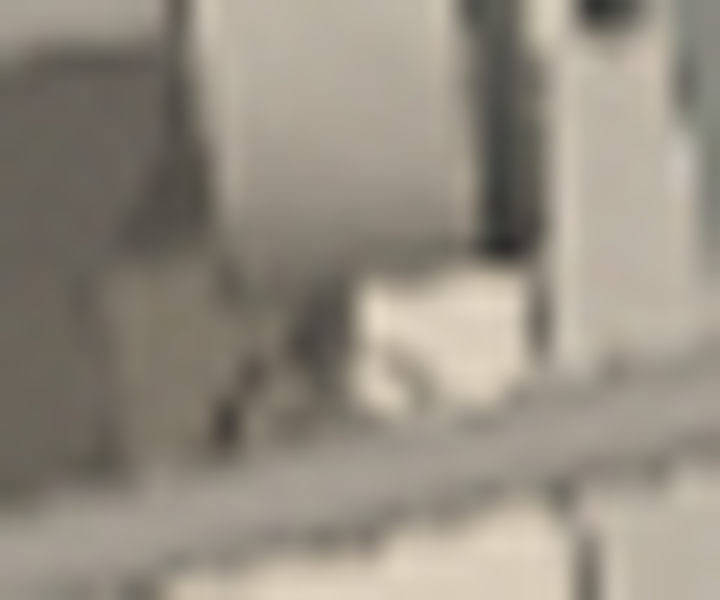

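The ringed well in the top picture at (293.7,230.3) comes out within about 1 mm of the stylus axis. The eight strip screws, the dial screw and the plain well all agree, and the tolerance is 3.5 mm. I'll go back to the ball.

Emit:
servo_tool(steps=[0.08,0.005,-0.04,-0.027,0,0.08,0.01,-0.09,-0.027,0,0.08,0.016,-0.14,-0.027,0,0.08,0.022,-0.19,-0.027,0,0.08,0.028,-0.24,-0.027,0,0.08,0.034,-0.29,-0.027,0,0.08,0.04,-0.34,-0.027,0,0.08,0.046,-0.39,-0.027,0,0.08,0.0525,-0.434,-0.027,0,0.08,0.0525,-0.434,-0.027,0,0.08,0.0525,-0.434,-0.027,0,0.08,0.0525,-0.434,-0.027,0])

```text
time: 16.15
position: [0.4905, 0.1658, 0.4428]
tool_rot: [0.999, 0.053, -0.0, 0.0]
ft_force: [0.7, 0.0, -0.2]
grip_width: 0.0801
```

Emit:
servo_tool(steps=[0.06,0,0,0.03,0,0.06,0,0,0.055,0,0.06,0,0,0.079,0,0.06,0,0,0.079,0,0.02,0,0,0.079,0,0.02,0,0,0.079,0,0.02,0,0,0.079,0,0.02,0,0,0.079,0,0.02,0,0,0.079,0,0.02,0,0,0.079,0,0.02,0,0,0.079,0,0.02,0,0,0.079,0], force=15)

```text
time: 17.65
position: [0.4908, 0.1657, 0.3642]
tool_rot: [0.999, 0.053, 0.0, 0.001]
ft_force: [-0.5, -4.9, 0.9]
grip_width: 0.025
```

Emit:
servo_tool(steps=[0.02,-0.002,0,0.0065,0,0.02,-0.0039,0,0.0129,0,0.02,-0.0055,0,0.02,0,0.02,-0.0069,0,0.0276,0,0.02,-0.0078,0,0.035,0,0.02,-0.0084,0,0.0425,0,0.02,-0.0086,0,0.05,0,0.02,-0.0084,0,0.0575,0,0.02,-0.0078,0,0.065,0,0.02,-0.0069,0,0.0724,0,0.02,-0.0055,0,0.08,0,0.02,-0.0055,0,0.08,0])

```text
time: 19.15
position: [0.4859, 0.165, 0.2836]
tool_rot: [0.999, 0.053, 0.0, 0.001]
ft_force: [1.4, -5.6, -2.7]
grip_width: 0.0248
```

Run:
```python
from h import *
np.set_printoptions(precision=4,suppress=True)
o=get_obs();print(o["position"],o["ft_force"],o["grip_width"])
s=camera("scene")
crop(s,260,190,120,110,5,"s10")
```

```text
[0.4859 0.165  0.2836] [ 1.4283 -5.5939 -2.6808] 0.024793400829515068
```

View pics/s10.png

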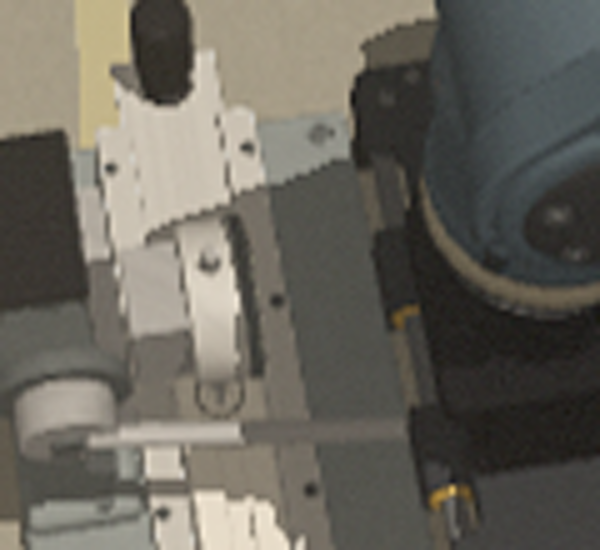

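Emit:
servo_tool(steps=[0.02,0.0008,0,0.0035,0,0.02,0.0016,0,0.007,0,0.02,0.002,0,0.0085,0,0.02,0.002,0,0.0085,0])

```text
time: 19.7
position: [0.4874, 0.1653, 0.2771]
tool_rot: [0.999, 0.053, 0.0, 0.001]
ft_force: [-2.2, -6.7, 11.8]
grip_width: 0.0248
```

Run:
```python
from h import *
np.set_printoptions(precision=4,suppress=True)
o=get_obs();print(o["position"],o["ft_force"],o["grip_width"])
s=camera("scene")
crop(s,290,255,30,25,20,"s11")
```

```text
[0.4874 0.1653 0.2771] [-2.1866 -6.6585 11.7695] 0.02484848262760193
```

View pics/s11.png

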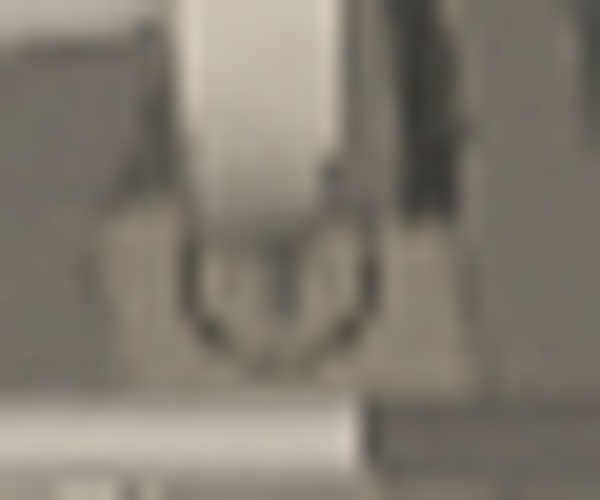

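There is 11.8 N of upward force with the ball back at its starting height, so the lever is on its stop. The scene crop shows the stylus centred in the ring (column 283 against ring centre 281). I'll release and retreat.

Emit:
servo_tool(steps=[0.07,0,0,0,0,0.07,0,0,0,0,0.07,0,0,0,0,0.07,0,0,0,0,0.07,0,0,0,0,0.07,0,0,0,0,0.07,0,0,-0.03,0,0.07,0,0,-0.08,0,0.07,0,0,-0.13,0,0.07,-0.02,0.04,-0.15,0,0.07,-0.03,0.09,-0.15,0,0.07,-0.04,0.14,-0.15,0])

```text
time: 21.25
position: [0.4617, 0.0215, 0.4262]
tool_rot: [0.999, 0.053, 0.001, 0.0]
ft_force: [0.5, 0.5, -0.3]
grip_width: 0.0701
```

Emit:
servo_tool(steps=[0.07,0,0.05,0,0,0.07,0,0.1,0,0,0.07,0,0.15,0,0,0.07,0,0.2,0,0,0.07,0,0.25,0,0,0.07,0,0.3,0,0,0.07,0,0.3,0,0,0.07,0,0.3,0,0])

```text
time: 22.25
position: [0.4935, -0.2754, 0.4251]
tool_rot: [0.999, 0.053, -0.001, -0.001]
ft_force: [-0.6, 0.4, -0.5]
grip_width: 0.07
```

Run:
```python
from h import *
np.set_printoptions(precision=4,suppress=True)
s=camera("scene");t=camera("top")
crop(s,290,255,30,25,20,"s12");crop(s,240,150,145,190,3,"s13");crop(t,210,165,220,130,3.6,"t13")
for n,cc,(u0,v0,w,h) in (("top",t,(250,262,30,28)),("scene",s,(345,262,28,28))):
    g=cc["pixels"][v0:v0+h,u0:u0+w].max(2); m=(g<60).astype(np.uint8)
    k,l,st,ce=cv2.connectedComponentsWithStats(m)
    for i in range(1,k):
        if st[i,4]>20: print(n,st[i]+[u0,v0,0,0,0],ce[i]+[u0,v0])
```

```text
top [257 267  14  19 187] [263.4011 276.7701]
scene [348 269  17  14 143] [357.2937 275.9441]
```

View pics/s12.png

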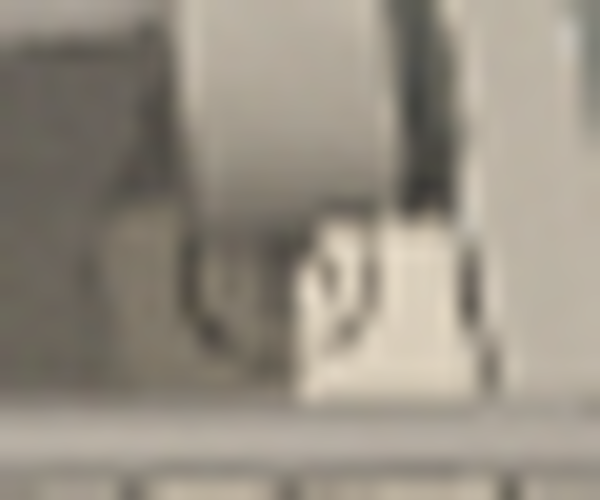

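View pics/s13.png

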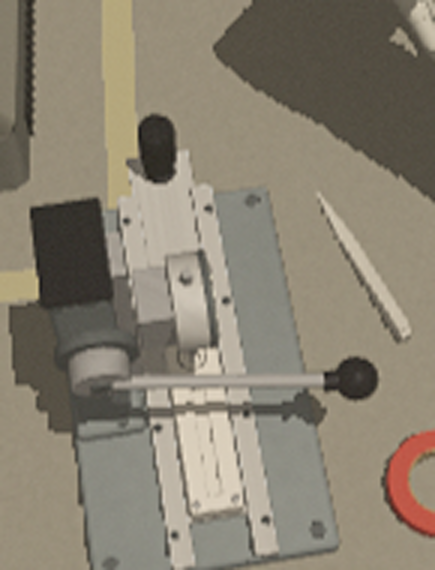

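View pics/t13.png

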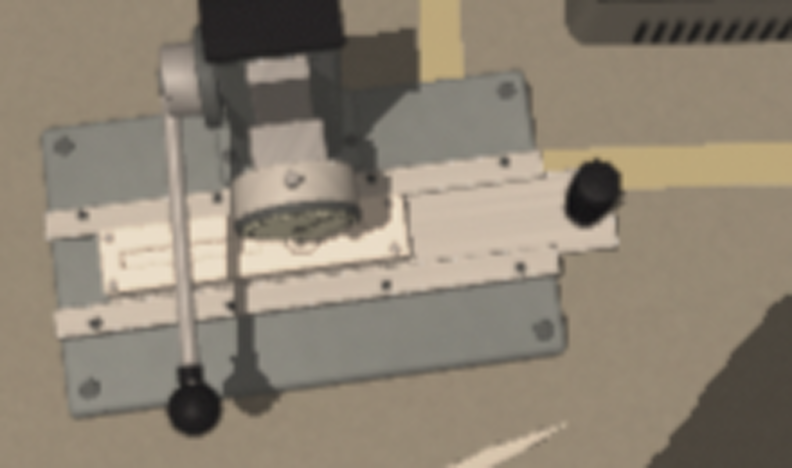

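The ball is back within 0.05 px of its starting centroid in both views, so the lever is fully down. The stylus stands inside the ring and the robot is clear, so I'll hand in.

```bash
python3 -c "
from rig import *
print(hand_in())"
```

```text
the job is handed in; nothing more can be done
None
```

The gauge should now be measuring the ringed well. I raised the lever by its ball to about 0.59 rad and slid the carrier 76.5 mm towards +y by its knob. I then brought the lever down to its stop, moved the arm clear and handed the job in at about 22 s.

**Last checks:**
- **Lever:** the ball is back within 0.05 px of its starting position in both pictures. I felt 11.8 N at the stop before letting go.
- **Well position:** with the lever still up, the well measured about 1 mm or less from the stylus axis, against a tolerance of 3.5 mm. With the lever down, the scene view shows the stylus in the middle of the ring.
- **Stylus contact:** it was lifted clear before the slide. Nothing pointed to the tip touching the plate's top as it came down, but the tip on the well floor can't be seen from either camera.

**Disagreements:** the two cameras differed by 2–5 mm in places on the base corners and knob top. The strip screws, dial screw and the two wells agreed to about 1 mm, so I relied on those. The side force on the gripper while holding the ball was 4–7 N, from a slightly off-centre grip, and it dropped to zero when I released it.

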